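Hook the supply basket out from under the wire shelf

TASK

Pick up the pull hook from its mat, reach it in under the wire shelf, catch its blade inside the basket's near rim and slide the basket out along its rails until it sits square and snug against the stop bar. Pull it firmly against the bar for a moment so that it is truly home, but gently, never ramming it: the glass bottles in it must stay standing; touch the basket with the hook only, never with the gripper or the arm. Then lay the hook back on its mat the right way up, clear of the basket, and leave everything else on the table where it is.

Things in the scene. Friction and masses are not known exactly. Their poses are not given: they have to be found in the camera images.
- hook: Loose pull hook, 0.22 kg, standing blade-down on the mat. Origin: centre of the underside of its wooden handle, 110 long (x), 22 wide (y), 44 high (z up); grip it across the 22 mm near the origin. +x points along the steel rod (8 mm thick, axis 36 mm above the underside) to the blade hanging from its end. Handle underside and blade foot are level: it stands by itself.
- hook_tip (a point): Foot of the blade, middle of the face that looks back to the handle (the pulling face): at x = 217.5 mm, y = 0, z = 0 in the hook; same axes. The flat steel blade is 5 thick (x = 217.5 to 222.5), 30 wide, and reaches from here 42 mm up.
- mat: Fixed black rubber mat, 360 (x) by 120 (y), 3 mm thick, on the table; the hook lies on it along x. Origin: centre of its underside, +x as the hook's at the start (within about 10 degrees).
- rack: Fixed rack. Origin: on the table, midway between two rails at their open mouth; +x runs inwards along the rails. Rails: x 0 to 440, 20 high, inner faces at y = +-53, outer +-69. A shelf of thin wires, underside 152 mm above the table, covers x 134 to 446, y +-105, on 18 mm square posts at x = 150 and 430, y = +-100. Nothing tall stands before the mouth.
- stop_zone (a point): Point on the rack (x = 39, y = 0, z = 0; axes as the rack's), middle of the stretch where the rigid steel stop bar is bolted across the lane: 14 thick (x), 104 long, 22 high, square to the rails, its middle up to 31 mm either way along x from here. Not measured: feel for it. 6 N or more on it for 0.3 s seats the basket (aim for 8 to 12); over 18 N on it or 24 N of hook on basket is ramming.
- basket: Loose open grey plastic basket, sliding on the table between the rails, 130 long (x), 96 wide, 50 high, walls and floor 4, about 0.4 kg plus two bottles; dragging takes 1 to 4 N. Origin: centre of its underside, +x inwards like the rack's. Near wall: x = -65 to -61 mm. A cross wall at x = 0 (4 thick, rim high) leaves the near compartment empty for the blade.
- basket_rim (a point): Middle of the top edge of the basket's near wall: x = -63, y = 0, z = 50 mm in the basket; same axes.
- vial_a: Brown glass bottle, 30 diameter, 62 high, 0.05 kg, standing loose in the basket's inner compartment. Origin: centre of its underside.
- vial_b: Second such bottle beside it. Origin: centre of its underside.
- jar: Bystander: white jar, 60 diameter, 85 high, standing; origin: centre of its underside.
- tape_roll: Bystander: roll of tape, 90 diameter, 48 high, lying flat; origin: centre of its underside.
- carton: Bystander: small cardboard carton, 90 by 70 by 60 high; origin: centre of its underside.
- flask: Bystander: white bottle, 56 diameter, 130 high, standing; origin: centre of its underside.

How it is judged:
By the outcome, as a careful person would: the job done as asked, in the order asked, and still so for the second after the job is handed in, with the robot touching nothing.
It also fails if it takes over 62 s, if anything falls off the work surface, if the arm or the gripper's body presses on something with over 40 N, if the wrist force passes 120 N, or if a joint passes its speed limit or range.

ROBOT

A 6-joint arm with a two-finger parallel gripper is mounted at the origin on the work surface. World frame = base frame: x ahead of the robot, y to its left, z up, the work surface at z = 0. Lengths are in m, angles in degrees, forces in N, time in s.
With the tool pointing down it reaches from about 0.35 to 0.775 m from the base axis. Payload 7.3 kg.
Tool frame: the origin (TCP) lies at the very end of the fingers, on their centre line; the grasp point (between the pads) lies env.pinch_z behind it (env.pinch_z is the distance from the TCP to the grasp point, in m); z points along the fingers, x is the direction in which the jaws open and shut, and the axes are right-handed (so a half turn about z gives the same grasp; the last joint's range is limited). The gripper opens to 92 mm and grips with 3 to 60 N. Pads are 19 mm wide; open, the fingers measure 130 mm over their backs; the gripper's body (75 mm by 190 mm) begins 47 mm behind the grasp point.
Start: joints at [-78.094, 19.595, 87.324, -0, 73.075, -8.365], TCP at [0.182, -0.492, 0.227] pointing down, gripper open.
Joint ranges: [-145.02, 145.02], [-44.19, 115.74], [2.07, 154.8], [-57.11, 237.11], [16.16, 152.29], [-177.93, 177.93]. Speed limits (degrees/s): [147.25, 147.25, 180, 180, 180, 180].

INTERFACE

Orientations are given as [roll, pitch, yaw] about the fixed x, y, z axes, in that order (R = Rz(yaw) Ry(pitch) Rx(roll)).
In Python, from rig import env gives the robot as it stands.
- The arm moves only by the tool apply_moves, never from a script. Its argument "moves" is a list of rows, each an object with "linear": the shift along the tool's x, y, z in m, a list of three; "delta_rot": the turn, a rotation vector about the tool's x, y, z in degrees, a list of three; "jaw": the opening, from 0 (shut) to 1 (fully open). In form: [{"linear": [x, y, z], "delta_rot": [rx, ry, rz], "jaw": jaw}, ...]. A call has exactly 10 rows; each row is the pose to reach, as a shift and turn from the pose commanded when the call began, along the tool's axes at that moment; what a row does not reach only later rows make up. A row lasts 1/12 s, in which the tool goes at most 41.7 mm and 7.16 degrees, less where a joint would pass 70% of its speed; a pose out of reach is approached as far as the arm can. A call with a gripper value outside its range is refused whole. The fingers move at their own pace and stop on an object; "newtons" is the grip in N (left out, the last holds). Time passes only in rows, so rows that repeat a pose let the fingers close, or fill a call up. It gives the time, the measured TCP pose, the force and the opening at its end, in the units of the state.
- env.sense(): the state, without advancing time (a new reading comes with each control period).
- env.get_image(name): name is "scene" or "top"; returns the picture (420x560x3 uint8, red, green, blue); there is no depth.
- env.calibration(name): a dict with "mtx" (3x3 intrinsics, pixels), "R" (3x3) and "t" (3): a world point X has camera coordinates R X + t. Camera axes: x right, y down, z forward; pixel columns grow to the right and rows downward; lengths in m; the calibration is good to about 2 mm. A picture is of the moment at which its call begins. calibration takes no time and is no camera call.
- env.hand_in(): hands the job in, once; it reports no verdict.
Trained networks look in the newest picture that a camera, given by its name, has taken for a name from the list of things; names that differ only in an ending like _2 or _b are one class to them, and where a whole thing is asked for, a point or a joint stands for the part that bears it (a point fixed in the world has none). Each returns a list of dicts, best first, with "confidence" (0 to 1); they miss things now and then, are a little off and sometimes report something else, mostly with a low value. They report only what shows in the picture. A call takes as long as a camera call.
- env.cut_out(thing, camera): "pixels" (420x560 bool, what is visible of it) and "at" ([column, row] in pixels, amid what is visible of it).
The state is a dict: "time": time; "qpos": joint angles; "joint_velocities": joint speeds; "joint_efforts": joint torques, N m; "ee_pos": TCP position; "ee_rot": TCP orientation; "wrist_force": force on the tool from outside, world axes, zero at the start; "moment": the same for the moment, N m; "grip_width": finger opening in m.
Only numpy, scipy, OpenCV 4.12 (cv2) and the standard library are available. Lean on these libraries where they do the work, as an engineer would, in place of code of your own. Each camera call takes 0.05 s, during which the arm holds its last target. There are 200 camera calls.

## Working session

There is one attempt and no reset: what is moved stays moved. The work goes in short steps, Python scripts to look and compute and a tool call to move; the robot and the scene stay as the last step left them, time stands still between calls to the robot, and variables do not carry over. Pictures are saved under pics/ and viewed, about 8 in all and at most 12, crops included, and the job is handed in when it is done.

Besides the shell and the picture viewer there is one more tool, called after ">>>" as name(argument=value, ...) on one line, values as JSON. apply_moves: Moves the arm, as the interface text tells. Its arguments: {"type":"object","properties":{"moves":{"type":"array"},"newtons":{"type":"number"}},"required":["moves"]}

```bash
mkdir -p pics; cat > h.py <<'E'
import numpy as np,cv2
from rig import env
def cal(n):
    c=env.calibration(n);return [np.array(c[k]) for k in("mtx","R","t")]
def ray(n,uv,z):
    M,R,t=cal(n);C=-R.T@t;d=R.T@np.linalg.inv(M)@[uv[0],uv[1],1]
    return C+d*(z-C[2])/d[2]
def proj(n,X):
    M,R,t=cal(n);p=(np.atleast_2d(X)@R.T+t)@M.T;return p[:,:2]/p[:,2:]
def save(n,f,crop=None,s=1):
    im=env.get_image(n)[:,:,::-1].copy()
    if crop: a,b,c,d=crop;im=im[b:d,a:c]
    cv2.imwrite('pics/'+f,cv2.resize(im,None,fx=s,fy=s,interpolation=cv2.INTER_CUBIC));return im
E
python3 - <<'E'
from h import *
a=save('top','a.png');b=save('scene','b.png')
for n in('top','scene'):
    M,R,t=cal(n);print(n,-R.T@t,M[0,0])
    for th in('hook','mat','rack','basket','vial_a','jar','tape_roll','carton','flask'):
        for d in env.cut_out(th,n)[:2]:
            m=d['pixels'].astype(np.uint8);r=cv2.minAreaRect(np.argwhere(m)[:,::-1].astype(np.float32))
            print(n,th,round(d['confidence'],2),np.round(d['at']),m.sum(),np.round(ray(n,d['at'],0.03),3),np.round(r[0]),np.round(r[1]),round(r[2],1))
print(env.sense(),env.pinch_z)
E
```

```text
top [0.40220608 0.05699232 0.890569  ] 403.9148962656099
top hook 0.98 [179. 262.] 1039 [0.482 0.281 0.03 ] [198. 270.] [132.  14.] 20.3
top mat 0.84 [210. 257.] 7657 [0.497 0.218 0.03 ] [202. 258.] [163.  55.] 12.5
top rack 0.82 [491. 258.] 15413 [ 0.559 -0.379  0.03 ] [430. 254.] [263. 125.] 3.2
top basket 0.67 [412. 262.] 2559 [ 0.531 -0.213  0.03 ] [420. 260.] [69. 48.] 1.8
top vial_a 0.6 [435. 266.] 219 [ 0.529 -0.261  0.03 ] [434. 270.] [16. 18.] 45.0
top vial_a 0.58 [431. 252.] 199 [ 0.558 -0.253  0.03 ] [432. 250.] [15. 17.] 35.5
top jar 0.61 [286. 143.] 765 [0.775 0.082 0.03 ] [282. 148.] [35. 24.] 90.0
top tape_roll 0.92 [223. 141.] 885 [0.764 0.227 0.03 ] [223. 149.] [43. 38.] 63.4
top carton 0.79 [132. 172.] 1789 [0.67 0.42 0.03] [135. 169.] [43. 45.] 19.4
top flask 0.65 [359. 158.] 787 [ 0.756 -0.086  0.03 ] [357. 158.] [25. 40.] 26.6
scene [ 1.00145511 -0.63042798  0.96857312] 497.0631046335093
scene hook 0.86 [302. 155.] 696 [0.487 0.289 0.03 ] [287. 165.] [14. 92.] 57.4
scene mat 0.63 [288. 185.] 3192 [0.516 0.168 0.03 ] [294. 176.] [ 39. 117.] 48.6
scene rack 0.91 [1
[... 711 characters left out ...]
284.] [48. 26.] 90.0
{'time': 1.0, 'qpos': array([-7.80954857e+01,  1.95952379e+01,  8.73210159e+01, -2.39940323e-03,
        7.30758147e+01, -8.36512696e+00]), 'joint_velocities': array([ 0.05183288, -0.05955641, -0.03518587,  0.06618909, -0.00654658,
       -0.01664717]), 'joint_efforts': array([-2.89526804e-03, -4.31152833e+01, -2.44482154e+01,  7.13912258e-02,
        4.82811627e-02, -2.89711215e-07]), 'ee_pos': array([ 0.18189818, -0.49252551,  0.22676102]), 'ee_rot': array([ 1.79996575e+02, -7.51313286e-03, -6.97296602e+01]), 'wrist_force': array([-0.91382133, -0.22308194, -0.15882354]), 'moment': array([-0.01735706,  0.03832273,  0.02632107]), 'grip_width': 0.09171681776120362} 0.0188
```

View pics/a.png

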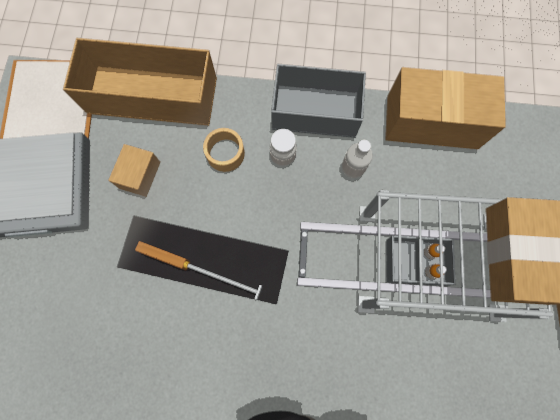

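View pics/b.png

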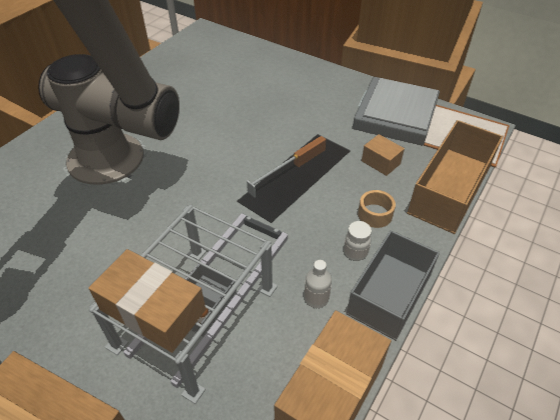

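Top: the hook's handle is at (138,247)–(187,265) with its blade at (258,292). The rack mouth is at column ~300 with rails at rows ~230 and 283, the stop bar at column ~304, and the basket at columns 388–452. I'll zoom in on the hook and the rack.

```bash
python3 - <<'E'
from h import *
im=env.get_image('top')[:,:,::-1]
a=cv2.resize(im[205:325,290:460],None,fx=4,fy=4,interpolation=cv2.INTER_CUBIC)
b=cv2.resize(im[205:325,110:295],None,fx=4,fy=4,interpolation=cv2.INTER_CUBIC)
cv2.imwrite('pics/c.png',a);cv2.imwrite('pics/d.png',b)
E
```

```text
(no output)
```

View pics/c.png

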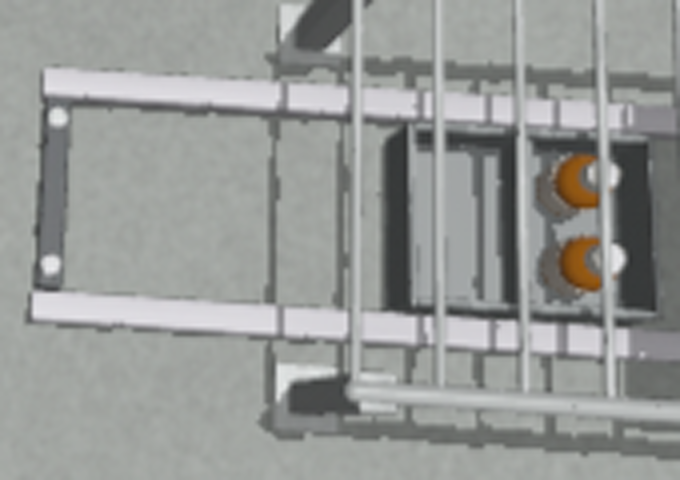

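View pics/d.png

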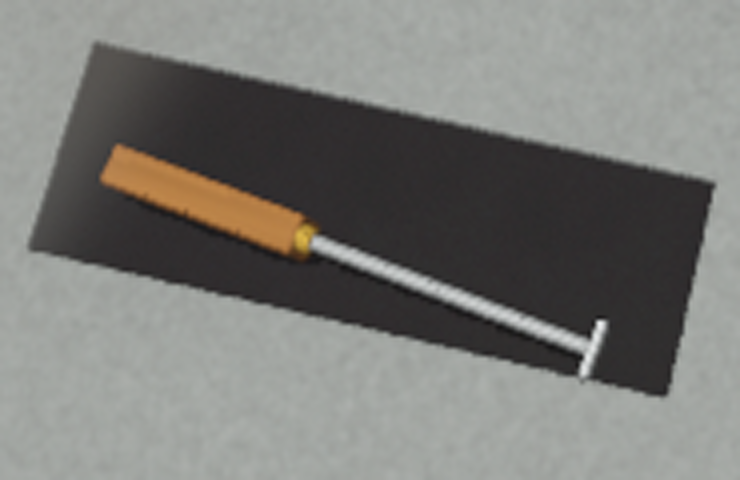

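```bash
python3 - <<'E'
from h import *
def P(c,o,z): return ray('top',(np.array(c)+.5)/4-.5+np.array(o),z)[:2]
o=(290,205);q=(110,205)
ul=P((43,69),o,.02);ll=P((31,318),o,.02);ur=P((632,101),o,.02);lr=P((632,356),o,.02)
print('rail outer',ul,ll,ur,lr,np.linalg.norm(ul-ll))
d=(ur-ul)/np.linalg.norm(ur-ul)+(lr-ll)/np.linalg.norm(lr-ll);d/=np.linalg.norm(d)
O=(ul+ll)/2;n=np.array([-d[1],d[0]])
print('rack O',O,'yaw',np.degrees(np.arctan2(d[1],d[0])), 'perp yaw',np.degrees(np.arctan2(*(ul-ll)[::-1]))-90)
def rk(p): p=p-O;return np.round([p@d*1000,p@n*1000],1)
print('bar L/R',rk(P((44,195),o,.022)),rk(P((66,195),o,.022)))
print('rim outer top edge',[rk(P(c,o,.05)) for c in((408,128),(410,215),(411,308))],'bottom',rk(P((386,215),o,0)))
print('far rim',[rk(P(c,o,.05)) for c in((650,142),(656,312))])
for i,c in enumerate([(600,105),(605,260)]): print('cap',rk(P(c,o,.06)))
he=(P((118,143),q,.047)+P((100,182),q,.047))/2
bl=(P((605,320),q,.045)+P((583,378),q,.045))/2
hf=(P((318,217),q,.047)+P((303,258),q,.047))/2
u=bl-he;L=np.linalg.norm(u);u/=L
print('handle end',he,'front',hf,np.linalg.norm(hf-he),'blade',bl,L,'(exp .275)','yaw',np.degrees(np.arctan2(u[1],u[0])))
print('origin from end',he+.055*u,'from blade',bl-.22*u)
mc=[P(c,q,.003) for c in((96,42),(715,183),(667,396),(30,248))]
print('mat',np.mean(mc,0),mc[1]-mc[0])
for th in('jar','flask','tape_roll','carton'):
    for dd in env.cut_out(th,'top')[:1]: print(th,rk(ray('top',dd['at'],.05)[:2]))
E
```

```text
rail outer [0.59682047 0.03167932] [0.46121833 0.02559619] [ 0.61243663 -0.29146455] [ 0.47444233 -0.29230225] 0.13573851168314247
rack O [0.5290194  0.02863776] yaw -87.4256325994002 perp yaw -87.43142680732214
bar L/R [ 3.7 -2.1] [15.6 -1.4]
rim outer top edge [array([192.6,  40.7]), array([193.4,  -5.3]), array([193.6, -53.3])] bottom [193.7   1.1]
far rim [array([319.8,  40.7]), array([319.2, -47.9])]
cap [290.3  56.9]
cap [290.1 -24. ]
handle end [0.50484146 0.37067764] front [0.47682891 0.25882071] 0.11531121522299054 blade [0.43555433 0.10529373] 0.27427964834039364 (exp .275) yaw -104.63230516371839
origin from end [0.49094764 0.31746146] from blade [0.49112961 0.31815845]
mat [0.49660916 0.23650149] [-0.04347914 -0.35551791]
jar [-40.  232.3]
flask [120.6 208.7]
tape_roll [-183.3  239.9]
carton [-378.2  151.5]
```

```bash
cat >> h.py <<'E'
from scipy.spatial.transform import Rotation as Rn
def go(xyz,yaw,frm=None):
    s=env.sense();p,r=(s['ee_pos'],s['ee_rot']) if frm is None else frm
    R=Rn.from_euler('xyz',r,degrees=True);T=Rn.from_euler('xyz',[180,0,yaw],degrees=True)
    print('lin',np.round(R.inv().apply(np.array(xyz)-p),4),'rot',np.round((R.inv()*T).as_rotvec(degrees=True),2))
E
python3 - <<'E'
from h import *
go((.38,0,.25),-42)
go((.491,.318,.12),-14.6,((.38,0,.25),(180,0,-42)))
E
```

```text
lin [-0.3934 -0.3564 -0.0233] rot [ 0.000e+00 -1.000e-02 -2.773e+01]
lin [-0.1303 -0.3106  0.13  ] rot [ -0.    0.  -27.4]
```

>>> apply_moves(moves=[{"linear": [-0.393,-0.356,-0.023],"delta_rot": [0,0,-27.7],"jaw": 1},{"linear": [-0.393,-0.356,-0.023],"delta_rot": [0,0,-27.7],"jaw": 1},{"linear": [-0.393,-0.356,-0.023],"delta_rot": [0,0,-27.7],"jaw": 1},{"linear": [-0.393,-0.356,-0.023],"delta_rot": [0,0,-27.7],"jaw": 1},{"linear": [-0.393,-0.356,-0.023],"delta_rot": [0,0,-27.7],"jaw": 1},{"linear": [-0.393,-0.356,-0.023],"delta_rot": [0,0,-27.7],"jaw": 1},{"linear": [-0.393,-0.356,-0.023],"delta_rot": [0,0,-27.7],"jaw": 1},{"linear": [-0.393,-0.356,-0.023],"delta_rot": [0,0,-27.7],"jaw": 1},{"linear": [-0.393,-0.356,-0.023],"delta_rot": [0,0,-27.7],"jaw": 1},{"linear": [-0.393,-0.356,-0.023],"delta_rot": [0,0,-27.7],"jaw": 1}])

```text
time: 2.08
ee_pos: [0.3374, -0.1044, 0.2452]
ee_rot: [-180.0, -0.1, -42.1]
wrist_force: [1.0, -0.3, 0.6]
grip_width: 0.092
```

```bash
python3 - <<'E'
from h import *
s=env.sense();print(s['time'],s['ee_pos'],s['ee_rot'])
go((.491,.318,.12),-14.6)
E
```

```text
2.0833 [ 0.33741187 -0.1043851   0.24521781] [-1.79988329e+02 -7.32658743e-02 -4.20603433e+01]
lin [-0.1691 -0.4165  0.1251] rot [ 1.000e-02 -7.000e-02 -2.746e+01]
```

>>> apply_moves(moves=[{"linear": [-0.169,-0.416,0.125],"delta_rot": [0,0,-27.5],"jaw": 1},{"linear": [-0.169,-0.416,0.125],"delta_rot": [0,0,-27.5],"jaw": 1},{"linear": [-0.169,-0.416,0.125],"delta_rot": [0,0,-27.5],"jaw": 1},{"linear": [-0.169,-0.416,0.125],"delta_rot": [0,0,-27.5],"jaw": 1},{"linear": [-0.169,-0.416,0.125],"delta_rot": [0,0,-27.5],"jaw": 1},{"linear": [-0.169,-0.416,0.125],"delta_rot": [0,0,-27.5],"jaw": 1},{"linear": [-0.169,-0.416,0.125],"delta_rot": [0,0,-27.5],"jaw": 1},{"linear": [-0.169,-0.416,0.125],"delta_rot": [0,0,-27.5],"jaw": 1},{"linear": [-0.169,-0.416,0.125],"delta_rot": [0,0,-27.5],"jaw": 1},{"linear": [-0.169,-0.416,0.125],"delta_rot": [0,0,-27.5],"jaw": 1}])

```text
time: 2.92
ee_pos: [0.4742, 0.2733, 0.1324]
ee_rot: [180.0, -0.0, -14.5]
wrist_force: [1.4, -0.3, -0.3]
grip_width: 0.0917
```

```bash
python3 - <<'E'
from h import *
go((.491,.318,.009),-14.6)
E
```

```text
lin [ 0.0051 -0.0475  0.1233] rot [ 0.   -0.01  0.1 ]
```

>>> apply_moves(moves=[{"linear": [0.003,-0.03,0.02],"delta_rot": [0,0,0.1],"jaw": 1},{"linear": [0.005,-0.0475,0.04],"delta_rot": [0,0,0.1],"jaw": 1},{"linear": [0.005,-0.0475,0.06],"delta_rot": [0,0,0.1],"jaw": 1},{"linear": [0.005,-0.0475,0.08],"delta_rot": [0,0,0.1],"jaw": 1},{"linear": [0.005,-0.0475,0.1],"delta_rot": [0,0,0.1],"jaw": 1},{"linear": [0.005,-0.0475,0.113],"delta_rot": [0,0,0.1],"jaw": 1},{"linear": [0.005,-0.0475,0.12],"delta_rot": [0,0,0.1],"jaw": 1},{"linear": [0.005,-0.0475,0.123],"delta_rot": [0,0,0.1],"jaw": 1},{"linear": [0.005,-0.0475,0.123],"delta_rot": [0,0,0.1],"jaw": 1},{"linear": [0.005,-0.0475,0.123],"delta_rot": [0,0,0.1],"jaw": 1}])

```text
time: 3.75
ee_pos: [0.4913, 0.316, 0.0108]
ee_rot: [-180.0, -0.1, -14.6]
wrist_force: [-0.2, -0.1, 0.6]
grip_width: 0.0916
```

>>> apply_moves(moves=[{"linear": [0,0,0],"delta_rot": [0,0,0],"jaw": 0.4},{"linear": [0,0,0],"delta_rot": [0,0,0],"jaw": 0.4},{"linear": [0,0,0],"delta_rot": [0,0,0],"jaw": 0.1},{"linear": [0,0,0],"delta_rot": [0,0,0],"jaw": 0.1},{"linear": [0,0,0],"delta_rot": [0,0,0],"jaw": 0.1},{"linear": [0,0,0],"delta_rot": [0,0,0],"jaw": 0.1},{"linear": [0,0,0],"delta_rot": [0,0,0],"jaw": 0},{"linear": [0,0,0],"delta_rot": [0,0,0],"jaw": 0},{"linear": [0,0,0],"delta_rot": [0,0,0],"jaw": 0},{"linear": [0,0,0],"delta_rot": [0,0,0],"jaw": 0}], newtons=50)

```text
time: 4.58
ee_pos: [0.4907, 0.3158, 0.01]
ee_rot: [180.0, -0.0, -14.6]
wrist_force: [-0.9, -1.1, 0.3]
grip_width: 0.0296
```

```bash
python3 - <<'E'
from h import *
s=env.sense();print(s)
save('top','e.png',(110,180,300,320),4)
go((.491,.318,.12),-10)
E
```

```text
{'time': 4.5833, 'qpos': array([ 2.52484511e+01,  3.96575882e+01,  9.14404156e+01, -6.69902929e-03,
        4.89047846e+01,  3.98807462e+01]), 'joint_velocities': array([-0.09094035,  0.00995987, -0.10263893,  0.05151748, -0.12059488,
       -0.02637848]), 'joint_efforts': array([-8.71906414e-04, -5.34476674e+01, -1.79233003e+01,  6.41807565e-02,
       -2.28847557e-02,  9.60917941e-05]), 'ee_pos': array([0.49068963, 0.31584672, 0.00995686]), 'ee_rot': array([ 1.79994338e+02, -1.09694254e-03, -1.46278916e+01]), 'wrist_force': array([-0.89074215, -1.10503684,  0.26816264]), 'moment': array([-0.03258407, -0.0812398 ,  0.03633748]), 'grip_width': 0.02959457244589301}
lin [-0.0003 -0.0022 -0.1101] rot [ 0.01  0.   -4.63]
```

View pics/e.png

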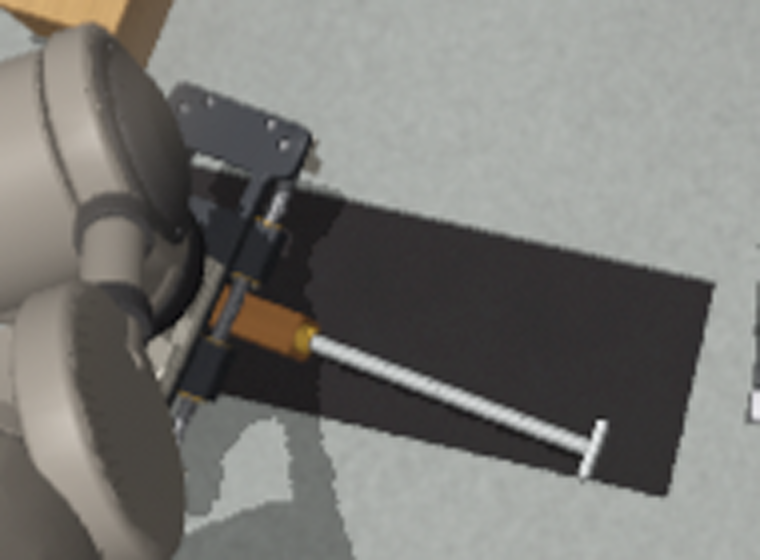

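>>> apply_moves(moves=[{"linear": [0,0,0],"delta_rot": [0,0,0],"jaw": 0},{"linear": [0,0,0],"delta_rot": [0,0,0],"jaw": 0},{"linear": [0,0,0],"delta_rot": [0,0,0],"jaw": 0},{"linear": [0,0,0],"delta_rot": [0,0,0],"jaw": 0},{"linear": [0,0,0],"delta_rot": [0,0,0],"jaw": 0},{"linear": [0,0,-0.005],"delta_rot": [0,0,0],"jaw": 0},{"linear": [0,0,-0.015],"delta_rot": [0,0,0],"jaw": 0},{"linear": [0,0,-0.03],"delta_rot": [0,0,0],"jaw": 0},{"linear": [0,0,-0.045],"delta_rot": [0,0,0],"jaw": 0},{"linear": [0,0,-0.06],"delta_rot": [0,0,0],"jaw": 0}], newtons=60)

```text
time: 5.47
ee_pos: [0.4905, 0.3158, 0.0713]
ee_rot: [180.0, 0.0, -14.6]
wrist_force: [0.1, 0.6, -2.2]
grip_width: 0.0215
```

```bash
python3 - <<'E'
from h import *
s=env.sense();print(s['ee_pos'],s['ee_rot'],s['wrist_force'],s['moment'],s['grip_width'])
d=np.array([np.cos(np.radians(-87.43)),np.sin(np.radians(-87.43))]);n=np.array([-d[1],d[0]]);O=np.array([.529,.0286])
def W(x,y): return O+d*x/1000+n*y/1000
for th,x,z in(('pre',-140,.10),('above',5,.085),('in',5,.035)):
    p=W(x,-2);print(th,p);go((*p,z),2.6)
E
```

```text
[0.4904671  0.31582038 0.07125409] [ 1.79988191e+02  1.33463576e-02 -1.46271597e+01] [ 0.10587207  0.5543512  -2.15281877] [ 0.08313461 -0.07907306  0.0440123 ] 0.02145740314456265
pre [0.52072442 0.16836951]
lin [ 0.0665  0.135  -0.0287] rot [ 1.000e-02  2.000e-02 -1.723e+01]
above [0.52722621 0.02351535]
lin [ 0.1094  0.2736 -0.0137] rot [ 1.000e-02  2.000e-02 -1.723e+01]
in [0.52722621 0.02351535]
lin [0.1094 0.2735 0.0363] rot [ 1.000e-02  2.000e-02 -1.723e+01]
```

>>> apply_moves(moves=[{"linear": [0.004,0.008,-0.008],"delta_rot": [0,0,-1.2],"jaw": 0},{"linear": [0.012,0.024,-0.016],"delta_rot": [0,0,-3.6],"jaw": 0},{"linear": [0.022,0.044,-0.024],"delta_rot": [0,0,-6],"jaw": 0},{"linear": [0.032,0.065,-0.0287],"delta_rot": [0,0,-8.5],"jaw": 0},{"linear": [0.042,0.086,-0.0287],"delta_rot": [0,0,-11],"jaw": 0},{"linear": [0.052,0.106,-0.0287],"delta_rot": [0,0,-13.5],"jaw": 0},{"linear": [0.06,0.122,-0.0287],"delta_rot": [0,0,-15.5],"jaw": 0},{"linear": [0.065,0.132,-0.0287],"delta_rot": [0,0,-16.8],"jaw": 0},{"linear": [0.0665,0.135,-0.0287],"delta_rot": [0,0,-17.2],"jaw": 0},{"linear": [0.0665,0.135,-0.0287],"delta_rot": [0,0,-17.2],"jaw": 0}])

```text
time: 6.3
ee_pos: [0.5211, 0.1678, 0.0993]
ee_rot: [-180.0, -0.0, 2.5]
wrist_force: [0.9, -0.0, -2.3]
grip_width: 0.0217
```

```bash
python3 - <<'E'
from h import *
s=env.sense();print(s['ee_pos'],s['ee_rot'],s['wrist_force'],s['moment'],s['grip_width'])
im=save('top','f.png',(200,180,460,330),3)
d=np.array([np.cos(np.radians(-87.43)),np.sin(np.radians(-87.43))]);n=np.array([-d[1],d[0]]);O=np.array([.529,.0286])
for x in (5,): p=O+d*x/1000-n*.002;go((*p,.085),2.6)
for f in(.215,.22): print('blade top expected', proj('top',[*(s['ee_pos'][:2]+d*f),s['ee_pos'][2]+.035]))
E
```

```text
[0.52111737 0.16780695 0.09930983] [-1.79997588e+02 -2.22062126e-02  2.47372686e+00] [ 0.85816773 -0.00444481 -2.2771216 ] [ 0.02190273 -0.08752751 -0.01248361] 0.021668669389736467
lin [-0.      0.1452  0.0141] rot [-0.01 -0.02 -0.11]
blade top expected [[341.65541116 247.12771184]]
blade top expected [[344.30552613 247.28273482]]
```

View pics/f.png

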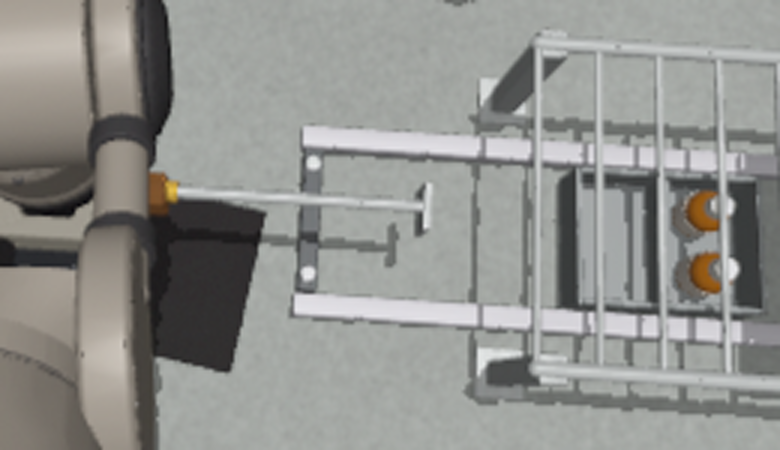

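>>> apply_moves(moves=[{"linear": [0,0.008,0.004],"delta_rot": [0,0,0],"jaw": 0},{"linear": [0,0.025,0.009],"delta_rot": [0,0,0],"jaw": 0},{"linear": [0,0.045,0.014],"delta_rot": [0,0,0],"jaw": 0},{"linear": [0,0.065,0.014],"delta_rot": [0,0,0],"jaw": 0},{"linear": [0,0.085,0.014],"delta_rot": [0,0,0],"jaw": 0},{"linear": [0,0.105,0.014],"delta_rot": [0,0,0],"jaw": 0},{"linear": [0,0.123,0.014],"delta_rot": [0,0,0],"jaw": 0},{"linear": [0,0.137,0.014],"delta_rot": [0,0,0],"jaw": 0},{"linear": [0,0.145,0.014],"delta_rot": [0,0,0],"jaw": 0},{"linear": [0,0.145,0.014],"delta_rot": [0,0,0],"jaw": 0}])

```text
time: 7.18
ee_pos: [0.5274, 0.0226, 0.0845]
ee_rot: [180.0, 0.0, 2.5]
wrist_force: [0.4, -0.4, -2.1]
grip_width: 0.0218
```

```bash
python3 - <<'E'
from h import *
s=env.sense();print(s['ee_pos'],s['ee_rot'],s['wrist_force'],s['moment'],s['grip_width'])
save('top','g.png',(280,180,480,330),4)
E
```

```text
[0.52744894 0.02263215 0.08453894] [1.79983107e+02 1.14129596e-02 2.50286413e+00] [ 0.36017807 -0.37300064 -2.07232853] [ 0.03716882 -0.11339553 -0.04788333] 0.0217966347531913
```

View pics/g.png

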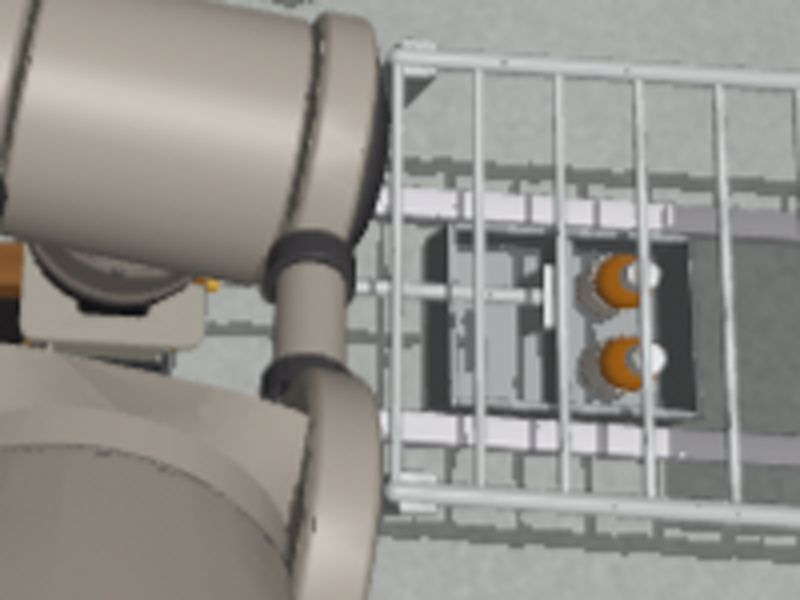

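>>> apply_moves(moves=[{"linear": [0,0,0.004],"delta_rot": [0,0,0],"jaw": 0},{"linear": [0,0,0.011],"delta_rot": [0,0,0],"jaw": 0},{"linear": [0,0,0.019],"delta_rot": [0,0,0],"jaw": 0},{"linear": [0,0,0.027],"delta_rot": [0,0,0],"jaw": 0},{"linear": [0,0,0.035],"delta_rot": [0,0,0],"jaw": 0},{"linear": [0,0,0.042],"delta_rot": [0,0,0],"jaw": 0},{"linear": [0,0,0.047],"delta_rot": [0,0,0],"jaw": 0},{"linear": [0,0,0.05],"delta_rot": [0,0,0],"jaw": 0},{"linear": [0,-0.002,0.05],"delta_rot": [0,0,0],"jaw": 0},{"linear": [0,-0.005,0.05],"delta_rot": [0,0,0],"jaw": 0}])

```text
time: 8.07
ee_pos: [0.5273, 0.0285, 0.0347]
ee_rot: [180.0, -0.0, 2.5]
wrist_force: [0.3, -0.0, -1.0]
grip_width: 0.0219
```

>>> apply_moves(moves=[{"linear": [0,-0.002,0],"delta_rot": [0,0,0],"jaw": 0},{"linear": [0,-0.004,0],"delta_rot": [0,0,0],"jaw": 0},{"linear": [0,-0.006,0],"delta_rot": [0,0,0],"jaw": 0},{"linear": [0,-0.008,0],"delta_rot": [0,0,0],"jaw": 0},{"linear": [0,-0.01,0],"delta_rot": [0,0,0],"jaw": 0},{"linear": [0,-0.012,0],"delta_rot": [0,0,0],"jaw": 0},{"linear": [0,-0.014,0],"delta_rot": [0,0,0],"jaw": 0},{"linear": [0,-0.0155,0],"delta_rot": [0,0,0],"jaw": 0},{"linear": [0,-0.017,0],"delta_rot": [0,0,0],"jaw": 0},{"linear": [0,-0.0185,0],"delta_rot": [0,0,0],"jaw": 0}])

```text
time: 8.9
ee_pos: [0.5265, 0.0468, 0.0347]
ee_rot: [180.0, -0.0, 2.6]
wrist_force: [0.4, -2.5, -2.2]
grip_width: 0.0215
```

>>> apply_moves(moves=[{"linear": [0,-0.001,0],"delta_rot": [0,0,0],"jaw": 0},{"linear": [0,-0.002,0],"delta_rot": [0,0,0],"jaw": 0},{"linear": [0,-0.003,0],"delta_rot": [0,0,0],"jaw": 0},{"linear": [0,-0.004,0],"delta_rot": [0,0,0],"jaw": 0},{"linear": [0,-0.005,0],"delta_rot": [0,0,0],"jaw": 0},{"linear": [0,-0.006,0],"delta_rot": [0,0,0],"jaw": 0},{"linear": [0,-0.007,0],"delta_rot": [0,0,0],"jaw": 0},{"linear": [0,-0.008,0],"delta_rot": [0,0,0],"jaw": 0},{"linear": [0,-0.009,0],"delta_rot": [0,0,0],"jaw": 0},{"linear": [0,-0.01,0],"delta_rot": [0,0,0],"jaw": 0}])

```text
time: 9.73
ee_pos: [0.526, 0.0571, 0.0347]
ee_rot: [180.0, -0.0, 2.6]
wrist_force: [-0.1, -3.2, -2.3]
grip_width: 0.0215
```

>>> apply_moves(moves=[{"linear": [0,-0.0015,0],"delta_rot": [0,0,0],"jaw": 0},{"linear": [0,-0.0035,0],"delta_rot": [0,0,0],"jaw": 0},{"linear": [0,-0.006,0],"delta_rot": [0,0,0],"jaw": 0},{"linear": [0,-0.009,0],"delta_rot": [0,0,0],"jaw": 0},{"linear": [0,-0.012,0],"delta_rot": [0,0,0],"jaw": 0},{"linear": [0,-0.015,0],"delta_rot": [0,0,0],"jaw": 0},{"linear": [0,-0.018,0],"delta_rot": [0,0,0],"jaw": 0},{"linear": [0,-0.021,0],"delta_rot": [0,0,0],"jaw": 0},{"linear": [0,-0.024,0],"delta_rot": [0,0,0],"jaw": 0},{"linear": [0,-0.027,0],"delta_rot": [0,0,0],"jaw": 0}])

```text
time: 10.57
ee_pos: [0.5247, 0.0843, 0.0347]
ee_rot: [180.0, 0.0, 2.6]
wrist_force: [1.4, -3.3, -1.9]
grip_width: 0.0215
```

>>> apply_moves(moves=[{"linear": [0,-0.003,0],"delta_rot": [0,0,0],"jaw": 0},{"linear": [0,-0.006,0],"delta_rot": [0,0,0],"jaw": 0},{"linear": [0,-0.009,0],"delta_rot": [0,0,0],"jaw": 0},{"linear": [0,-0.012,0],"delta_rot": [0,0,0],"jaw": 0},{"linear": [0,-0.015,0],"delta_rot": [0,0,0],"jaw": 0},{"linear": [0,-0.018,0],"delta_rot": [0,0,0],"jaw": 0},{"linear": [0,-0.021,0],"delta_rot": [0,0,0],"jaw": 0},{"linear": [0,-0.024,0],"delta_rot": [0,0,0],"jaw": 0},{"linear": [0,-0.027,0],"delta_rot": [0,0,0],"jaw": 0},{"linear": [0,-0.03,0],"delta_rot": [0,0,0],"jaw": 0}])

```text
time: 11.4
ee_pos: [0.5234, 0.1143, 0.0347]
ee_rot: [180.0, 0.0, 2.6]
wrist_force: [0.7, -3.6, -2.1]
grip_width: 0.0218
```

>>> apply_moves(moves=[{"linear": [0,-0.003,0],"delta_rot": [0,0,0],"jaw": 0},{"linear": [0,-0.006,0],"delta_rot": [0,0,0],"jaw": 0},{"linear": [0,-0.009,0],"delta_rot": [0,0,0],"jaw": 0},{"linear": [0,-0.012,0],"delta_rot": [0,0,0],"jaw": 0},{"linear": [0,-0.015,0],"delta_rot": [0,0,0],"jaw": 0},{"linear": [0,-0.018,0],"delta_rot": [0,0,0],"jaw": 0},{"linear": [0,-0.021,0],"delta_rot": [0,0,0],"jaw": 0},{"linear": [0,-0.024,0],"delta_rot": [0,0,0],"jaw": 0},{"linear": [0,-0.027,0],"delta_rot": [0,0,0],"jaw": 0},{"linear": [0,-0.03,0],"delta_rot": [0,0,0],"jaw": 0}])

```text
time: 12.23
ee_pos: [0.522, 0.1443, 0.0347]
ee_rot: [180.0, 0.0, 2.6]
wrist_force: [0.5, -3.3, -2.9]
grip_width: 0.0218
```

>>> apply_moves(moves=[{"linear": [0,-0.003,0],"delta_rot": [0,0,0],"jaw": 0},{"linear": [0,-0.006,0],"delta_rot": [0,0,0],"jaw": 0},{"linear": [0,-0.009,0],"delta_rot": [0,0,0],"jaw": 0},{"linear": [0,-0.012,0],"delta_rot": [0,0,0],"jaw": 0},{"linear": [0,-0.015,0],"delta_rot": [0,0,0],"jaw": 0},{"linear": [0,-0.0175,0],"delta_rot": [0,0,0],"jaw": 0},{"linear": [0,-0.02,0],"delta_rot": [0,0,0],"jaw": 0},{"linear": [0,-0.0225,0],"delta_rot": [0,0,0],"jaw": 0},{"linear": [0,-0.0245,0],"delta_rot": [0,0,0],"jaw": 0},{"linear": [0,-0.026,0],"delta_rot": [0,0,0],"jaw": 0}])

```text
time: 13.07
ee_pos: [0.5208, 0.1702, 0.0347]
ee_rot: [180.0, 0.0, 2.6]
wrist_force: [0.1, -3.5, -2.8]
grip_width: 0.022
```

```bash
python3 - <<'E'
from h import *
s=env.sense();print(s['ee_pos'],s['ee_rot'],s['wrist_force'],s['moment'],s['grip_width'])
save('top','i.png',(270,190,430,310),4)
E
```

```text
[0.52081419 0.17017221 0.03468126] [1.79994760e+02 5.21094430e-03 2.57892592e+00] [ 0.10635471 -3.50355174 -2.84763339] [-0.47943466 -0.13322132 -0.00456454] 0.021966205719014153
```

View pics/i.png

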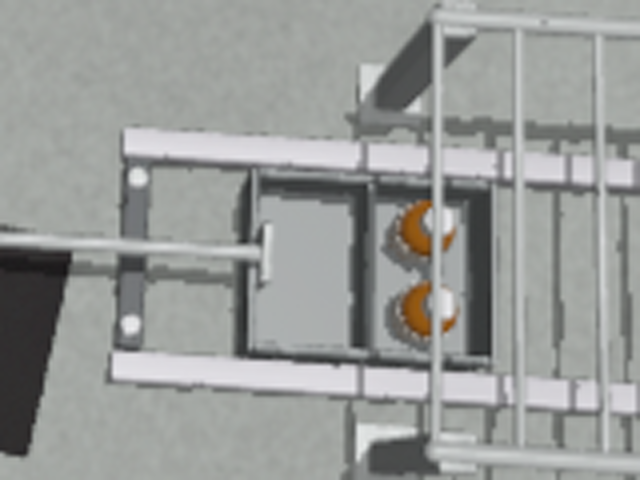

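>>> apply_moves(moves=[{"linear": [0,-0.0025,0],"delta_rot": [0,0,0],"jaw": 0},{"linear": [0,-0.005,0],"delta_rot": [0,0,0],"jaw": 0},{"linear": [0,-0.0075,0],"delta_rot": [0,0,0],"jaw": 0},{"linear": [0,-0.01,0],"delta_rot": [0,0,0],"jaw": 0},{"linear": [0,-0.0125,0],"delta_rot": [0,0,0],"jaw": 0},{"linear": [0,-0.015,0],"delta_rot": [0,0,0],"jaw": 0},{"linear": [0,-0.0175,0],"delta_rot": [0,0,0],"jaw": 0},{"linear": [0,-0.02,0],"delta_rot": [0,0,0],"jaw": 0},{"linear": [0,-0.0225,0],"delta_rot": [0,0,0],"jaw": 0},{"linear": [0,-0.025,0],"delta_rot": [0,0,0],"jaw": 0}])

```text
time: 13.95
ee_pos: [0.5197, 0.1952, 0.0347]
ee_rot: [180.0, 0.0, 2.6]
wrist_force: [-0.4, -3.5, -2.4]
grip_width: 0.0214
```

>>> apply_moves(moves=[{"linear": [0,-0.0023,0],"delta_rot": [0,0,0],"jaw": 0},{"linear": [0,-0.0045,0],"delta_rot": [0,0,0],"jaw": 0},{"linear": [0,-0.0065,0],"delta_rot": [0,0,0],"jaw": 0},{"linear": [0,-0.0085,0],"delta_rot": [0,0,0],"jaw": 0},{"linear": [0,-0.0105,0],"delta_rot": [0,0,0],"jaw": 0},{"linear": [0,-0.012,0],"delta_rot": [0,0,0],"jaw": 0},{"linear": [0,-0.0135,0],"delta_rot": [0,0,0],"jaw": 0},{"linear": [0,-0.015,0],"delta_rot": [0,0,0],"jaw": 0},{"linear": [0,-0.016,0],"delta_rot": [0,0,0],"jaw": 0},{"linear": [0,-0.017,0],"delta_rot": [0,0,0],"jaw": 0}])

```text
time: 14.78
ee_pos: [0.519, 0.212, 0.0347]
ee_rot: [180.0, -0.0, 2.6]
wrist_force: [0.2, -4.2, -2.7]
grip_width: 0.0215
```

>>> apply_moves(moves=[{"linear": [0,-0.0005,0],"delta_rot": [0,0,0],"jaw": 0},{"linear": [0,-0.001,0],"delta_rot": [0,0,0],"jaw": 0},{"linear": [0,-0.0015,0],"delta_rot": [0,0,0],"jaw": 0},{"linear": [0,-0.002,0],"delta_rot": [0,0,0],"jaw": 0},{"linear": [0,-0.0024,0],"delta_rot": [0,0,0],"jaw": 0},{"linear": [0,-0.0028,0],"delta_rot": [0,0,0],"jaw": 0},{"linear": [0,-0.0032,0],"delta_rot": [0,0,0],"jaw": 0},{"linear": [0,-0.0035,0],"delta_rot": [0,0,0],"jaw": 0},{"linear": [0,-0.0038,0],"delta_rot": [0,0,0],"jaw": 0},{"linear": [0,-0.004,0],"delta_rot": [0,0,0],"jaw": 0}])

```text
time: 15.62
ee_pos: [0.5188, 0.2159, 0.0347]
ee_rot: [180.0, -0.0, 2.6]
wrist_force: [-0.4, -2.7, -2.0]
grip_width: 0.0218
```

Creep now in 0.25 mm steps per row, one call at a time.

>>> apply_moves(moves=[{"linear": [0,-0.0003,0],"delta_rot": [0,0,0],"jaw": 0},{"linear": [0,-0.0006,0],"delta_rot": [0,0,0],"jaw": 0},{"linear": [0,-0.0009,0],"delta_rot": [0,0,0],"jaw": 0},{"linear": [0,-0.0012,0],"delta_rot": [0,0,0],"jaw": 0},{"linear": [0,-0.0015,0],"delta_rot": [0,0,0],"jaw": 0},{"linear": [0,-0.0018,0],"delta_rot": [0,0,0],"jaw": 0},{"linear": [0,-0.0021,0],"delta_rot": [0,0,0],"jaw": 0},{"linear": [0,-0.0024,0],"delta_rot": [0,0,0],"jaw": 0},{"linear": [0,-0.0027,0],"delta_rot": [0,0,0],"jaw": 0},{"linear": [0,-0.003,0],"delta_rot": [0,0,0],"jaw": 0}])

```text
time: 16.45
ee_pos: [0.5187, 0.2189, 0.0347]
ee_rot: [180.0, -0.0, 2.6]
wrist_force: [-0.1, -3.7, -2.5]
grip_width: 0.0217
```

>>> apply_moves(moves=[{"linear": [0,-0.0002,0],"delta_rot": [0,0,0],"jaw": 0},{"linear": [0,-0.0004,0],"delta_rot": [0,0,0],"jaw": 0},{"linear": [0,-0.0006,0],"delta_rot": [0,0,0],"jaw": 0},{"linear": [0,-0.0008,0],"delta_rot": [0,0,0],"jaw": 0},{"linear": [0,-0.001,0],"delta_rot": [0,0,0],"jaw": 0},{"linear": [0,-0.0012,0],"delta_rot": [0,0,0],"jaw": 0},{"linear": [0,-0.0014,0],"delta_rot": [0,0,0],"jaw": 0},{"linear": [0,-0.0016,0],"delta_rot": [0,0,0],"jaw": 0},{"linear": [0,-0.0018,0],"delta_rot": [0,0,0],"jaw": 0},{"linear": [0,-0.002,0],"delta_rot": [0,0,0],"jaw": 0}])

```text
time: 17.28
ee_pos: [0.5186, 0.2209, 0.0347]
ee_rot: [180.0, 0.0, 2.6]
wrist_force: [0.3, -3.6, -2.5]
grip_width: 0.0218
```

>>> apply_moves(moves=[{"linear": [0,-0.0002,0],"delta_rot": [0,0,0],"jaw": 0},{"linear": [0,-0.0004,0],"delta_rot": [0,0,0],"jaw": 0},{"linear": [0,-0.0006,0],"delta_rot": [0,0,0],"jaw": 0},{"linear": [0,-0.0008,0],"delta_rot": [0,0,0],"jaw": 0},{"linear": [0,-0.001,0],"delta_rot": [0,0,0],"jaw": 0},{"linear": [0,-0.0011,0],"delta_rot": [0,0,0],"jaw": 0},{"linear": [0,-0.0012,0],"delta_rot": [0,0,0],"jaw": 0},{"linear": [0,-0.0013,0],"delta_rot": [0,0,0],"jaw": 0},{"linear": [0,-0.0014,0],"delta_rot": [0,0,0],"jaw": 0},{"linear": [0,-0.0015,0],"delta_rot": [0,0,0],"jaw": 0}])

```text
time: 18.12
ee_pos: [0.5186, 0.2219, 0.0346]
ee_rot: [180.0, 0.0, 2.6]
wrist_force: [0.5, -6.4, -4.1]
grip_width: 0.0217
```

>>> apply_moves(moves=[{"linear": [0,-0.0001,0],"delta_rot": [0,0,0],"jaw": 0},{"linear": [0,-0.0001,0],"delta_rot": [0,0,0],"jaw": 0},{"linear": [0,-0.0002,0],"delta_rot": [0,0,0],"jaw": 0},{"linear": [0,-0.0002,0],"delta_rot": [0,0,0],"jaw": 0},{"linear": [0,-0.0003,0],"delta_rot": [0,0,0],"jaw": 0},{"linear": [0,-0.0003,0],"delta_rot": [0,0,0],"jaw": 0},{"linear": [0,-0.0004,0],"delta_rot": [0,0,0],"jaw": 0},{"linear": [0,-0.0004,0],"delta_rot": [0,0,0],"jaw": 0},{"linear": [0,-0.0004,0],"delta_rot": [0,0,0],"jaw": 0},{"linear": [0,-0.0004,0],"delta_rot": [0,0,0],"jaw": 0}])

```text
time: 18.95
ee_pos: [0.5185, 0.222, 0.0345]
ee_rot: [179.9, 0.0, 2.6]
wrist_force: [0.9, -7.1, -3.6]
grip_width: 0.0218
```

>>> apply_moves(moves=[{"linear": [0,-0.0002,0],"delta_rot": [0,0,0],"jaw": 0},{"linear": [0,-0.0003,0],"delta_rot": [0,0,0],"jaw": 0},{"linear": [0,-0.0004,0],"delta_rot": [0,0,0],"jaw": 0},{"linear": [0,-0.0005,0],"delta_rot": [0,0,0],"jaw": 0},{"linear": [0,-0.0006,0],"delta_rot": [0,0,0],"jaw": 0},{"linear": [0,-0.0007,0],"delta_rot": [0,0,0],"jaw": 0},{"linear": [0,-0.0008,0],"delta_rot": [0,0,0],"jaw": 0},{"linear": [0,-0.0008,0],"delta_rot": [0,0,0],"jaw": 0},{"linear": [0,-0.0008,0],"delta_rot": [0,0,0],"jaw": 0},{"linear": [0,-0.0008,0],"delta_rot": [0,0,0],"jaw": 0}])

```text
time: 19.78
ee_pos: [0.5185, 0.222, 0.0344]
ee_rot: [179.9, 0.0, 2.6]
wrist_force: [1.1, -11.4, -4.2]
grip_width: 0.0219
```

>>> apply_moves(moves=[{"linear": [0,-0.0001,0],"delta_rot": [0,0,0],"jaw": 0},{"linear": [0,-0.0002,0],"delta_rot": [0,0,0],"jaw": 0},{"linear": [0,-0.0003,0],"delta_rot": [0,0,0],"jaw": 0},{"linear": [0,-0.0003,0],"delta_rot": [0,0,0],"jaw": 0},{"linear": [0,-0.0003,0],"delta_rot": [0,0,0],"jaw": 0},{"linear": [0,-0.0003,0],"delta_rot": [0,0,0],"jaw": 0},{"linear": [0,-0.0003,0],"delta_rot": [0,0,0],"jaw": 0},{"linear": [0,-0.0003,0],"delta_rot": [0,0,0],"jaw": 0},{"linear": [0,-0.0003,0],"delta_rot": [0,0,0],"jaw": 0},{"linear": [0,-0.0003,0],"delta_rot": [0,0,0],"jaw": 0}])

```text
time: 20.62
ee_pos: [0.5184, 0.222, 0.0343]
ee_rot: [179.8, 0.1, 2.6]
wrist_force: [1.9, -11.7, -3.1]
grip_width: 0.0215
```

```bash
python3 - <<'E'
from h import *
s=env.sense();print(s['wrist_force'],s['moment'],s['ee_pos'])
save('top','j.png',(270,190,430,310),4)
E
```

```text
[  1.90617187 -11.72033694  -3.12512493] [-1.80708385 -0.29854276  0.04182717] [0.51844251 0.2219754  0.0343089 ]
```

View pics/j.png

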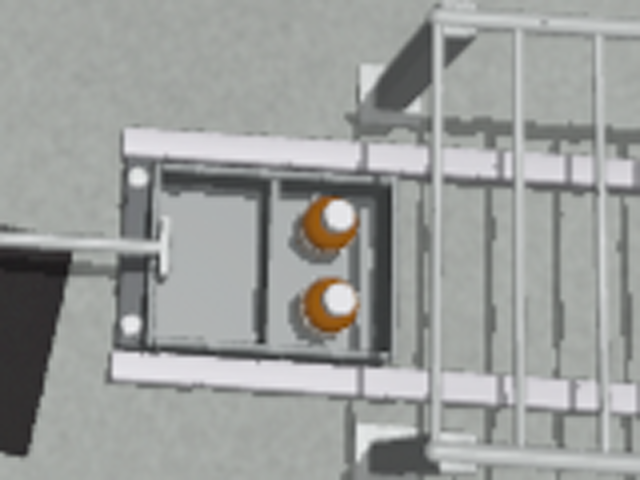

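The basket is square and touching the bar at crop column ~148, and both bottles are upright. I'll hold slightly harder, relax, then back the blade off the wall.

>>> apply_moves(moves=[{"linear": [0,-0.0002,0],"delta_rot": [0,0,0],"jaw": 0},{"linear": [0,-0.0003,0],"delta_rot": [0,0,0],"jaw": 0},{"linear": [0,-0.0003,0],"delta_rot": [0,0,0],"jaw": 0},{"linear": [0,-0.0003,0],"delta_rot": [0,0,0],"jaw": 0},{"linear": [0,-0.0003,0],"delta_rot": [0,0,0],"jaw": 0},{"linear": [0,-0.0003,0],"delta_rot": [0,0,0],"jaw": 0},{"linear": [0,-0.0003,0],"delta_rot": [0,0,0],"jaw": 0},{"linear": [0,-0.0003,0],"delta_rot": [0,0,0],"jaw": 0},{"linear": [0,-0.0003,0],"delta_rot": [0,0,0],"jaw": 0},{"linear": [0,-0.0003,0],"delta_rot": [0,0,0],"jaw": 0}])

```text
time: 21.5
ee_pos: [0.5184, 0.222, 0.0342]
ee_rot: [179.8, 0.1, 2.6]
wrist_force: [0.3, -13.8, -4.3]
grip_width: 0.0219
```

>>> apply_moves(moves=[{"linear": [0,0.0005,0],"delta_rot": [0,0,0],"jaw": 0},{"linear": [0,0.001,0],"delta_rot": [0,0,0],"jaw": 0},{"linear": [0,0.0015,0],"delta_rot": [0,0,0],"jaw": 0},{"linear": [0,0.002,0],"delta_rot": [0,0,0],"jaw": 0},{"linear": [0,0.004,0],"delta_rot": [0,0,0],"jaw": 0},{"linear": [0,0.007,0],"delta_rot": [0,0,0],"jaw": 0},{"linear": [0,0.011,0],"delta_rot": [0,0,0],"jaw": 0},{"linear": [0,0.015,0],"delta_rot": [0,0,0],"jaw": 0},{"linear": [0,0.017,0],"delta_rot": [0,0,0],"jaw": 0},{"linear": [0,0.017,0],"delta_rot": [0,0,0],"jaw": 0}])

```text
time: 22.33
ee_pos: [0.5193, 0.2067, 0.0348]
ee_rot: [180.0, -0.0, 2.5]
wrist_force: [0.0, -0.1, -2.8]
grip_width: 0.0215
```

>>> apply_moves(moves=[{"linear": [0,0,-0.003],"delta_rot": [0,0,0],"jaw": 0},{"linear": [0,0,-0.009],"delta_rot": [0,0,0],"jaw": 0},{"linear": [0,0,-0.017],"delta_rot": [0,0,0],"jaw": 0},{"linear": [0,0,-0.026],"delta_rot": [0,0,0],"jaw": 0},{"linear": [0,0,-0.035],"delta_rot": [0,0,0],"jaw": 0},{"linear": [0,0,-0.044],"delta_rot": [0,0,0],"jaw": 0},{"linear": [0,0,-0.053],"delta_rot": [0,0,0],"jaw": 0},{"linear": [0,0,-0.06],"delta_rot": [0,0,0],"jaw": 0},{"linear": [0,0,-0.064],"delta_rot": [0,0,0],"jaw": 0},{"linear": [0,0,-0.065],"delta_rot": [0,0,0],"jaw": 0}])

```text
time: 23.17
ee_pos: [0.5196, 0.2073, 0.1008]
ee_rot: [-180.0, -0.1, 2.6]
wrist_force: [0.2, -0.1, -2.8]
grip_width: 0.022
```

```bash
python3 - <<'E'
from h import *
s=env.sense();print(s['wrist_force'],s['moment'],s['ee_pos'],s['ee_rot'])
save('top','k.png',(110,190,430,310),2.5)
go((.493,.316,.10),-14.6)
E
```

```text
[ 0.24615246 -0.10682446 -2.84332102] [-0.00650973 -0.16980752  0.04974036] [0.5196447  0.20730303 0.10076165] [-1.79987177e+02 -9.13863130e-02  2.57427029e+00]
lin [-0.0215 -0.1098  0.0003] rot [-0.02 -0.05 17.17]
```

View pics/k.png

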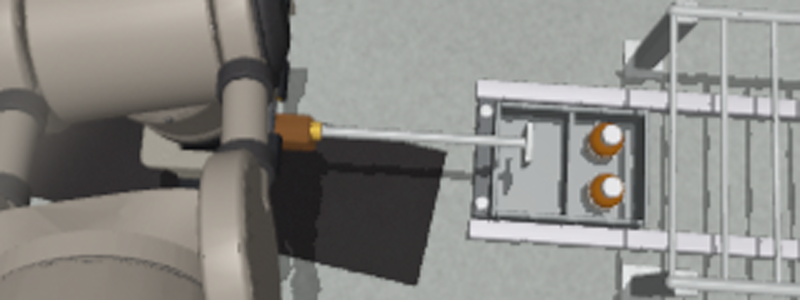

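```bash
python3 - <<'E'
from h import *
go((.507,.318,.10),-7)
E
```

```text
lin [-0.0075 -0.1112  0.0003] rot [-0.01 -0.06  9.57]
```

>>> apply_moves(moves=[{"linear": [0,-0.006,0],"delta_rot": [0,0,0],"jaw": 0},{"linear": [0,-0.018,0],"delta_rot": [0,0,0],"jaw": 0},{"linear": [-0.001,-0.034,0],"delta_rot": [0,0,1],"jaw": 0},{"linear": [-0.002,-0.05,0],"delta_rot": [0,0,3],"jaw": 0},{"linear": [-0.004,-0.066,0],"delta_rot": [0,0,5],"jaw": 0},{"linear": [-0.006,-0.082,0],"delta_rot": [0,0,7],"jaw": 0},{"linear": [-0.007,-0.096,0],"delta_rot": [0,0,8.5],"jaw": 0},{"linear": [-0.0075,-0.106,0],"delta_rot": [0,0,9.3],"jaw": 0},{"linear": [-0.0075,-0.111,0],"delta_rot": [0,0,9.6],"jaw": 0},{"linear": [-0.0075,-0.111,0],"delta_rot": [0,0,9.6],"jaw": 0}])

```text
time: 24.05
ee_pos: [0.5061, 0.3194, 0.0991]
ee_rot: [180.0, 0.0, -6.9]
wrist_force: [0.3, -0.7, -3.2]
grip_width: 0.0221
```

>>> apply_moves(moves=[{"linear": [0,0,0.005],"delta_rot": [0,0,0],"jaw": 0},{"linear": [0,0,0.015],"delta_rot": [0,0,0],"jaw": 0},{"linear": [0,0,0.027],"delta_rot": [0,0,0],"jaw": 0},{"linear": [0,0,0.039],"delta_rot": [0,0,0],"jaw": 0},{"linear": [0,0,0.051],"delta_rot": [0,0,0],"jaw": 0},{"linear": [0,0,0.062],"delta_rot": [0,0,0],"jaw": 0},{"linear": [0,0,0.071],"delta_rot": [0,0,0],"jaw": 0},{"linear": [0,0,0.078],"delta_rot": [0,0,0],"jaw": 0},{"linear": [0,0,0.082],"delta_rot": [0,0,0],"jaw": 0},{"linear": [0,0,0.084],"delta_rot": [0,0,0],"jaw": 0}])

```text
time: 24.88
ee_pos: [0.5066, 0.3175, 0.015]
ee_rot: [180.0, 0.0, -7.0]
wrist_force: [-0.5, -0.3, -1.7]
grip_width: 0.0216
```

```bash
python3 - <<'E'
from h import *
s=env.sense();print(s['wrist_force'],s['moment'],s['ee_pos'],s['ee_rot'])
save('top','l.png',(110,190,310,320),4)
go((.507,.318,.0105),-7)
E
```

```text
[-0.45402062 -0.31332523 -1.72832209] [ 0.0512544  -0.09461526  0.03067255] [0.50659088 0.31748876 0.01495559] [ 1.79969304e+02  3.79641551e-02 -7.03899959e+00]
lin [ 0.0003 -0.0005  0.0046] rot [ 0.02  0.03 -0.03]
```

View pics/l.png

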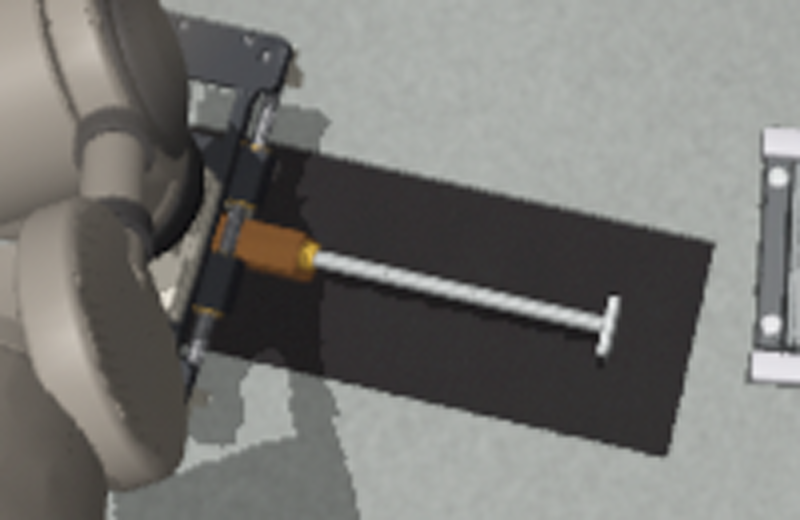

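>>> apply_moves(moves=[{"linear": [0,0,0.001],"delta_rot": [0,0,0],"jaw": 0},{"linear": [0,0,0.0018],"delta_rot": [0,0,0],"jaw": 0},{"linear": [0,0,0.0025],"delta_rot": [0,0,0],"jaw": 0},{"linear": [0,0,0.003],"delta_rot": [0,0,0],"jaw": 0},{"linear": [0,0,0.0035],"delta_rot": [0,0,0],"jaw": 0},{"linear": [0,0,0.0039],"delta_rot": [0,0,0],"jaw": 0},{"linear": [0,0,0.0042],"delta_rot": [0,0,0],"jaw": 0},{"linear": [0,0,0.0044],"delta_rot": [0,0,0],"jaw": 0},{"linear": [0,0,0.0046],"delta_rot": [0,0,0],"jaw": 0},{"linear": [0,0,0.0046],"delta_rot": [0,0,0],"jaw": 0}])

```text
time: 25.77
ee_pos: [0.5067, 0.3177, 0.011]
ee_rot: [180.0, -0.0, -7.0]
wrist_force: [1.0, -0.2, -2.3]
grip_width: 0.0219
```

```bash
python3 - <<'E'
from h import *
s=env.sense();print(s['wrist_force'],s['moment'],s['ee_pos'],s['ee_rot'])
E
```

```text
[ 1.0294238  -0.15236201 -2.32143082] [-0.01139632 -0.04157657 -0.02743246] [0.50674207 0.3177431  0.01104978] [ 1.79996171e+02 -1.01614961e-03 -7.03044582e+00]
```

Not touching yet; another 1.2 mm down.

>>> apply_moves(moves=[{"linear": [0,0,0.0003],"delta_rot": [0,0,0],"jaw": 0},{"linear": [0,0,0.0005],"delta_rot": [0,0,0],"jaw": 0},{"linear": [0,0,0.0007],"delta_rot": [0,0,0],"jaw": 0},{"linear": [0,0,0.0009],"delta_rot": [0,0,0],"jaw": 0},{"linear": [0,0,0.001],"delta_rot": [0,0,0],"jaw": 0},{"linear": [0,0,0.0011],"delta_rot": [0,0,0],"jaw": 0},{"linear": [0,0,0.0012],"delta_rot": [0,0,0],"jaw": 0},{"linear": [0,0,0.0012],"delta_rot": [0,0,0],"jaw": 0},{"linear": [0,0,0.0012],"delta_rot": [0,0,0],"jaw": 0},{"linear": [0,0,0.0012],"delta_rot": [0,0,0],"jaw": 0}])

```text
time: 26.6
ee_pos: [0.5067, 0.3177, 0.01]
ee_rot: [180.0, -0.0, -7.0]
wrist_force: [-0.4, -1.5, 0.1]
grip_width: 0.0217
```

>>> apply_moves(moves=[{"linear": [0,0,0],"delta_rot": [0,0,0],"jaw": 0.35},{"linear": [0,0,0],"delta_rot": [0,0,0],"jaw": 0.5},{"linear": [0,0,0],"delta_rot": [0,0,0],"jaw": 0.7},{"linear": [0,0,0],"delta_rot": [0,0,0],"jaw": 0.8},{"linear": [0,0,0],"delta_rot": [0,0,0],"jaw": 0.8},{"linear": [0,0,0],"delta_rot": [0,0,0],"jaw": 0.8},{"linear": [0,0,0],"delta_rot": [0,0,0],"jaw": 0.8},{"linear": [0,0,0],"delta_rot": [0,0,0],"jaw": 0.8},{"linear": [0,0,0],"delta_rot": [0,0,0],"jaw": 0.8},{"linear": [0,0,0],"delta_rot": [0,0,0],"jaw": 0.8}])

```text
time: 27.43
ee_pos: [0.5067, 0.3177, 0.0099]
ee_rot: [180.0, -0.0, -7.0]
wrist_force: [-0.3, -0.2, -0.4]
grip_width: 0.0732
```

>>> apply_moves(moves=[{"linear": [0,0,-0.004],"delta_rot": [0,0,0],"jaw": 0.8},{"linear": [0,0,-0.012],"delta_rot": [0,0,0],"jaw": 0.8},{"linear": [0,0,-0.025],"delta_rot": [0,0,0],"jaw": 0.8},{"linear": [0,0,-0.04],"delta_rot": [0,0,0],"jaw": 0.8},{"linear": [0,0,-0.06],"delta_rot": [0,0,0],"jaw": 0.8},{"linear": [0,0,-0.085],"delta_rot": [0,0,0],"jaw": 0.8},{"linear": [0,0,-0.11],"delta_rot": [0,0,0],"jaw": 0.8},{"linear": [0,0,-0.14],"delta_rot": [0,0,0],"jaw": 0.8},{"linear": [0,0,-0.17],"delta_rot": [0,0,0],"jaw": 0.8},{"linear": [0,0,-0.19],"delta_rot": [0,0,0],"jaw": 0.8}])

```text
time: 28.27
ee_pos: [0.5074, 0.3181, 0.2041]
ee_rot: [-179.9, -0.2, -7.0]
wrist_force: [0.3, 0.2, 0.5]
grip_width: 0.0738
```

```bash
python3 - <<'E'
from h import *
s=env.sense();print(s['wrist_force'],s['ee_pos'],s['grip_width'],s['time'])
save('scene','m.png',(150,110,420,330),2.9)
save('top','n.png')
for th in('hook','basket','vial_a','jar','tape_roll','carton','flask'):
    for d in env.cut_out(th,'top')[:2]: print(th,round(d['confidence'],2),np.round(d['at']))
E
```

```text
[0.26325094 0.16050429 0.47371113] [0.50737144 0.31811983 0.20406553] 0.07382570735680034 28.2667
hook 0.83 [173. 250.]
basket 0.6 [335. 256.]
vial_a 0.71 [353. 246.]
vial_a 0.5 [352. 263.]
jar 0.95 [285. 149.]
tape_roll 0.9 [218. 140.]
tape_roll 0.37 [351. 266.]
carton 0.92 [137. 156.]
```

View pics/m.png

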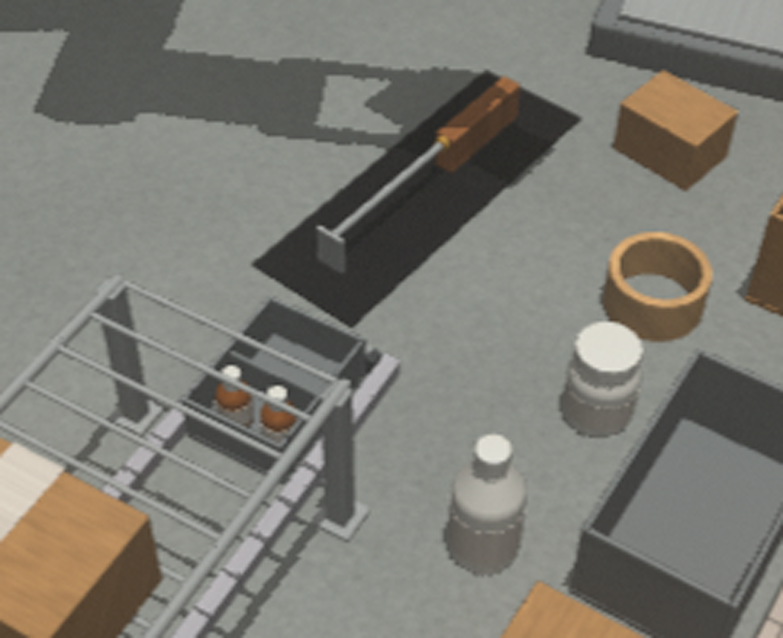

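The hook stands blade-down on the mat, the basket is at the bar with both bottles standing, and the bystanders look undisturbed. Handing in.

```bash
python3 -c "
from rig import env
print(env.hand_in())"
```

```text
the job is handed in; nothing more can be done
None
```

I pulled the basket out against the stop bar with the hook, laid the hook back on its mat and handed the job in at about 28 s; no verdict was given.

- **Pull:** Dragging took about 3.5 N. I crept onto the bar at about 1 mm/s, then held a rising pull for over 1.5 s. The wrist readings were 11.4 to 13.8 N, which I estimate as 8 to 10 N on the bar. That is below the ramming limits, but wrist force was only read at the end of each call.
- **Basket:** The last close-up from above, taken after the hook was lifted out, showed the basket square and snug on the bar with both bottles standing.
- **Hook:** The final picture shows it blade-down on the mat, clear of the basket, with the gripper open and well above it.
- **Bystanders:** The jar, tape roll, carton and flask look where they started in the final picture. The detector did not report the flask in the last top view, but it is plainly upright in the scene picture. It also gave one low-confidence false tape roll on a bottle.

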